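# Switch on and dim the domed hall lamp

## Task

On the hall console, switch on the lamp with the domed shade: press the brass cap on its top gently down with a fingertip and let it come right up, then press the same cap down again and keep it down for two seconds to dim the lamp. Let go and draw the hand at least 10 cm away from the cap. Only touch the lamp, never lift, shift or tip it, and leave the other two lamps and everything else on the console alone.

Things in the scene. Friction and masses are not known exactly. Their poses are not given: they have to be found in the camera images.
- dome_lamp: cordless table lamp with the domed (mushroom-shaped) linen shade, the lowest and widest of three: 146 mm tall, shade 120 mm across with a rounded top; loose, 0.5 to 1 kg, on a round bronze foot 84 mm across. Origin: centre of its underside, z up.
- dome_cap_top (a point): centre of the flat top face of its brass press cap, on the lamp's axis, 146 mm above the table. The cap is 30 mm across, stands 16 mm above the shade, and is pressed straight down.
- dome_cap (a joint): how far that cap is pressed down, m: 0 is up, 0.006 is fully down. It is sprung: it starts to move at about 1 N, counts as pressed beyond 3.5 mm (2.5 N), is fully down at 3.5 N, and comes up by itself. At 6 mm it meets a hard stop; the lamp is not to be pushed with over 30 N.
- cone_lamp: the tallest lamp, with a straight-sided cone shade: 181 mm tall, shade 104 mm across at its lower rim, narrowing to 40 mm at the top; same linen, bronze and brass; loose, 0.5 to 1 kg, on a round bronze foot 84 mm across. Origin: centre of its underside, z up.
- cone_cap_top (a point): centre of the flat top face of its brass press cap, on the lamp's axis, 181 mm above the table. The cap is 30 mm across, stands 16 mm above the shade, and is pressed straight down.
- cone_cap (a joint): how far that cap is pressed down, m: 0 is up, 0.006 is fully down. It is sprung: it starts to move at about 1 N, counts as pressed beyond 3.5 mm (2.5 N), is fully down at 3.5 N, and comes up by itself. At 6 mm it meets a hard stop; the lamp is not to be pushed with over 30 N.
- drum_lamp: the lamp with an upright cylindrical drum shade with a flat top: 166 mm tall, shade 90 mm across; same linen, bronze and brass; loose, 0.5 to 1 kg, on a round bronze foot 84 mm across. Origin: centre of its underside, z up.
- drum_cap_top (a point): centre of the flat top face of its brass press cap, on the lamp's axis, 166 mm above the table. The cap is 30 mm across, stands 16 mm above the shade, and is pressed straight down.
- drum_cap (a joint): how far that cap is pressed down, m: 0 is up, 0.006 is fully down. It is sprung: it starts to move at about 1 N, counts as pressed beyond 3.5 mm (2.5 N), is fully down at 3.5 N, and comes up by itself. At 6 mm it meets a hard stop; the lamp is not to be pushed with over 30 N.
- pinecone: a brown pine cone standing upright, 44 mm across, 46 mm tall; loose, a bystander. Origin: centre of its underside.
- bud_vase: a slim white ceramic bud vase, 42 mm across, 80 mm tall; loose, a bystander. Origin: centre of its underside.
- boxwood_pot: a small pale pot with a clipped boxwood ball, 80 mm across, 112 mm tall; loose, a bystander. Origin: centre of its underside.
- key_dish: a blue ceramic key dish, 100 mm across, 30 mm tall; loose, a bystander. Origin: centre of its underside.
- glasses_case: a brown spectacles case, 60 x 150 x 35 mm, lying flat, long along its y; loose, a bystander. Origin: centre of its underside.
- wicker_box: a round lidded wicker box, 116 mm across, 80 mm tall; loose, a bystander. Origin: centre of its underside.
Not all that is in view belongs to the job. What is shaped like the cone_lamp but turquoise is not meant.

How it is judged:
By the outcome, as a careful person would: the job done as asked, in the order asked, and still so for the second after the job is handed in, with the robot touching nothing.
It also fails if it takes over 38 s, if anything falls off the work surface, if the arm or the gripper's body presses on something with over 40 N, if the wrist force passes 120 N, or if a joint passes its speed limit or range.

## Robot

A 6-joint arm with a two-finger parallel gripper is mounted at the origin on the work surface. World frame = base frame: x ahead of the robot, y to its left, z up, the work surface at z = 0. Lengths are in mm, angles in degrees, forces in N, time in s.
With the tool pointing down it reaches from about 300 to 850 mm from the base axis. Payload 4.2 kg.
Tool frame: the origin (TCP) lies at the very end of the fingers, on their centre line; the grasp point (between the pads) lies 19 mm behind it (env.grasp_offset is the distance from the TCP to the grasp point, in mm); z points along the fingers, y is the line along which they close (so a half turn about z gives the same grasp; the last joint's range is limited). The gripper opens to 91 mm and grips with 3 to 60 N. Pads are 32 mm wide; open, the fingers measure 118 mm over their backs; the gripper's body (76 mm by 178 mm) begins 60 mm behind the grasp point.
Start: joints at [-76.031, 18.312, 89.639, -0, 72.044, -1.146], TCP at [149.934, -555.124, 213.976] pointing down, gripper open.
Joint ranges: [-177.97, 177.97], [-48.28, 115.42], [12.27, 149.76], [-77.06, 257.06], [2.81, 150.46], [-146.56, 146.56]. Speed limits (degrees/s): [147.25, 147.25, 180, 180, 180, 180].

## Interface

Orientations are given as [roll, pitch, yaw] about the fixed x, y, z axes, in that order (R = Rz(yaw) Ry(pitch) Rx(roll)).
In Python, from workcell import env gives the robot as it stands. The module is installed in compiled form; this text tells all that it offers.
- The arm moves only by the tool send_rows, never from a script. Its argument "motion" is a list of rows, each an object of numbers: "tx", "ty", "tz": the shift along the tool's x, y, z in units of 500 mm (1.0 is 500 mm); "rx", "ry", "rz": the turn, a rotation vector about the tool's x, y, z in units of 30 degrees (1.0 is 30 degrees); "gripper": the closure, from -1 (fully open) to 1 (shut). In form: [{"tx": .., "ty": .., "tz": .., "rx": .., "ry": .., "rz": .., "gripper": ..}, ...]. A call has 1 to 12 rows; each row shifts and turns the commanded pose from where the row before left it, along the tool's axes as they then stand; what a row does not reach is not made up. A row lasts 1/8 s, in which the tool goes at most 62.5 mm and 10.7 degrees, less where a joint would pass 70% of its speed; a pose out of reach is approached as far as the arm can. A call with a number of a shift or a turn outside -1 to 1 is refused whole. A call with a gripper value outside its range is refused whole. The fingers move at their own pace and stop on an object; "grip_force" is the grip in N (left out, the last holds). Time passes only in rows, so rows that do not move let the fingers close. It gives the time, the measured TCP pose, the force, the opening and the grip force at its end, in the units of the state.
- env.state(): the state, without advancing time (a new reading comes with each control period).
- env.grab_frame(name): name is "side" or "top" or "wrist"; returns a dict with "frame" (480x640x3 uint8, red, green, blue), "vertical_fov" (degrees; the focal length in pixels is half the picture's height over the tangent of half this angle, whatever the lens; pixels are square), "cx", "cy" (the principal point, pixels), "rvec" (rotation vector, rad) and "tvec" (3), from world to camera coordinates, as OpenCV has them; the wrist camera has in their place "T_tool_cam" (4x4, takes a point from camera to tool coordinates, whose origin is the TCP and whose axes are the flange's). Camera axes: x right, y down, z forward; pixel columns grow to the right and rows downward; lengths in mm; the calibration is good to about 2 mm. A picture is of the moment at which its call begins: read the wrist's pose just before it. There is no depth.
- env.job_done(): hands the job in; it is judged then, once.
The state is a dict: "time_s": time; "qpos": joint angles; "qvel": joint speeds; "effort": joint torques, N m; "ee_pos": TCP position; "ee_rot": TCP orientation; "force": force on the tool from outside, world axes, zero at the start; "torque": the same for the moment, N m; "gripper_width": finger opening in mm; "gripper_force": force on a finger pad.
Only numpy, scipy, OpenCV 4.12 (cv2) and the standard library are available. Lean on these libraries where they do the work, as an engineer would, in place of code of your own. Each camera call takes 0.05 s, during which the arm holds its last target. There are 200 camera calls.

## Working session

There is one attempt and no reset: what is moved stays moved. The work goes in short steps, Python scripts to look and compute and a tool call to move; the robot and the scene stay as the last step left them, time stands still between calls to the robot, and variables do not carry over. Pictures are saved under pics/ and viewed, at most 10 in all, crops included, and the job is handed in when it is done.

Besides the shell and the picture viewer there is one more tool, called after "Request:" as name(argument=value, ...) on one line, values as JSON. send_rows: Moves the arm, as the interface text tells. Shifts and turns lie within -1 to 1; 1 stands for 500 mm of shift or 30 degrees of turn. Its arguments: {"type":"object","properties":{"motion":{"type":"array"},"grip_force":{"type":"number"}},"required":["motion"]}

```bash
mkdir -p pics; cat > h.py <<'E'
import numpy as np, cv2
from workcell import env
def K(g):
    h,w=g["frame"].shape[:2]; f=h/2/np.tan(np.radians(g["vertical_fov"])/2)
    return np.array([[f,0,g["cx"]],[0,f,g["cy"]],[0,0,1]])
def ray(g,u,v):
    R=cv2.Rodrigues(np.array(g["rvec"],float))[0]; t=np.array(g["tvec"],float).ravel()
    return -R.T@t, R.T@np.linalg.inv(K(g))@[u,v,1]
def onz(g,u,v,z):
    c,d=ray(g,u,v); return c+d*(z-c[2])/d[2]
def proj(g,p):
    return cv2.projectPoints(np.array(p,float).reshape(-1,1,3),np.array(g["rvec"],float),np.array(g["tvec"],float),K(g),None)[0].reshape(-1,2)
E
python3 - <<'E'
from h import *
import pickle
for n in("top","side"):
    g=env.grab_frame(n); pickle.dump(g,open(n+".pkl","wb"))
    cv2.imwrite(f"pics/{n}0.png",g["frame"][:,:,::-1]); print(n,ray(g,320,240)[0],[k for k in g])
s=env.state();print(s["time_s"],s["ee_rot"],s["force"],s["gripper_width"])
E
```

```text
top [ 408.42784499   57.92136557 1051.49950051] ['frame', 'vertical_fov', 'cx', 'cy', 'rvec', 'tvec']
side [-36.33661915 645.7399869  857.11455976] ['frame', 'vertical_fov', 'cx', 'cy', 'rvec', 'tvec']
0.1 [-1.79908353e+02 -3.16859164e-03  1.51137254e+01] [ 0.04940311 -0.15333135 -0.7706246 ] 90.98479307703396
```

View pics/top0.png

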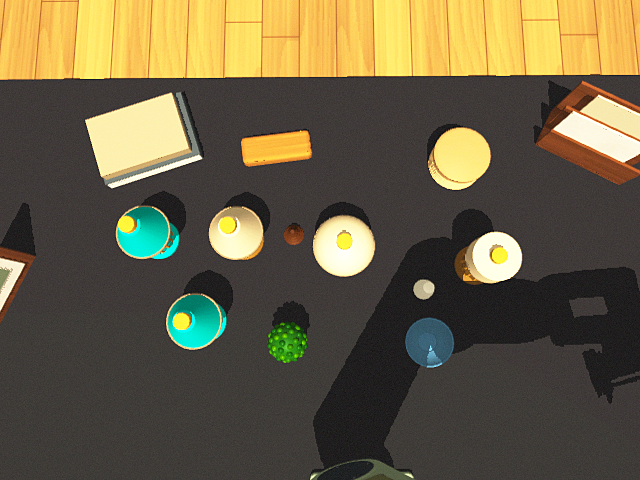

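View pics/side0.png

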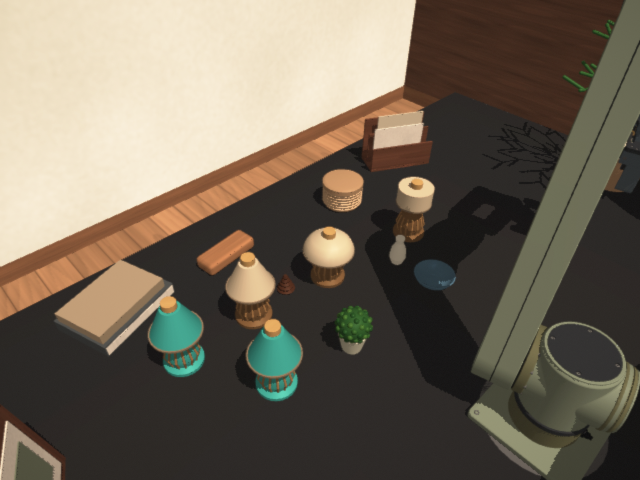

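The candidates with caps in the top view are two turquoise cones (126,224 and 181,320), a linen cone (228,226), a linen dome (344,241) and a linen drum (499,256). The dome, also at side (329,233), fits: it has a wide rounded linen shade and is the lowest of the three. I'll measure its cap in both views and confirm it in a crop.

```bash
python3 - <<'E'
from h import *
import pickle
G={n:pickle.load(open(n+".pkl","rb")) for n in("top","side")}
crops=[];P={}
for n,(u,v) in (("top",(344,241)),("side",(329,233))):
    f=G[n]["frame"]; hsv=cv2.cvtColor(f,cv2.COLOR_RGB2HSV)
    print(n,hsv[v,u],hsv[v+14,u+8])
    m=((hsv[...,1]>140)&(hsv[...,2]>100)).astype(np.uint8)
    k,l,st,c=cv2.connectedComponentsWithStats(m)
    i=l[v,u]; print(i,st[i],c[i]); P[n]=(c[i],st[i])
    cr=cv2.resize(f[v-40:v+60,u-65:u+65],None,fx=3,fy=3,interpolation=cv2.INTER_CUBIC); crops.append(cr)
cv2.imwrite("pics/crop.png",np.hstack(crops)[:,:,::-1])
a=onz(G["top"],*P["top"][0],146); print("top cap",a)
c0,d0=ray(G["top"],*P["top"][0]);c1,d1=ray(G["side"],*P["side"][0])
A=np.stack([d0,-d1],1);s=np.linalg.lstsq(A,c1-c0,rcond=None)[0]
print("tri",c0+d0*s[0],c1+d1*s[1])
s=env.state();print(s["ee_pos"],s["ee_rot"])
# other caps for heights of clearance
for n,p,z in(("cone",(228,226),181),("drum",(499,256),166)): print(n,onz(G["top"],*p,z))
print("side proj of a",proj(G["side"],a))
E
```

```text
top [ 29 204 255] [ 30  16 255]
39 [337 233  15  17 203] [343.97536946 240.66009852]
side [ 17 144 233] [ 22  65 250]
30 [323 227  12  12 115] [328.77391304 232.35652174]
top cap [550.89760124  33.08616621 146.        ]
tri [551.93009179  32.90618339 139.4377674 ] [550.35757613  31.65286773 139.22472523]
[ 149.82775812 -554.66115765  213.20468772] [-1.79908353e+02 -3.16859164e-03  1.51137254e+01]
cone [573.54888129 241.15748195 181.        ]
drum [ 517.59568636 -245.35607155  166.        ]
side proj of a [[328.25329529 230.24381518]]
```

View pics/crop.png

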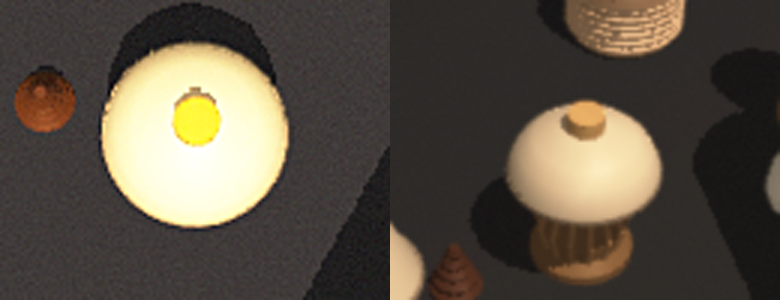

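The crop confirms the rounded linen dome with its brass cap, at crop (196,120) and (587,118). The cap centre is at about (550, 33, 146). I'll move over at the current height with the gripper shut.

Request:
send_rows(motion=[{"tx": 0.04, "ty": -0.034, "gripper": 1}, {"tx": 0.08, "ty": -0.069, "gripper": 1}, {"tx": 0.08, "ty": -0.069, "gripper": 1}, {"tx": 0.08, "ty": -0.069, "gripper": 1}, {"tx": 0.08, "ty": -0.069, "gripper": 1}, {"tx": 0.08, "ty": -0.069, "gripper": 1}, {"tx": 0.08, "ty": -0.069, "gripper": 1}, {"tx": 0.08, "ty": -0.069, "gripper": 1}, {"tx": 0.08, "ty": -0.069, "gripper": 1}, {"tx": 0.08, "ty": -0.069, "gripper": 1}, {"tx": 0.08, "ty": -0.069, "gripper": 1}, {"tx": 0.08, "ty": -0.069, "gripper": 1}])

```text
invalid input at $.motion[0]: expected keys tx, ty, tz, rx, ry, rz, gripper
```

Request:
send_rows(motion=[{"tx": 0.04, "ty": -0.034, "tz": 0, "rx": 0, "ry": 0, "rz": 0, "gripper": 1}, {"tx": 0.08, "ty": -0.069, "tz": 0, "rx": 0, "ry": 0, "rz": 0, "gripper": 1}, {"tx": 0.08, "ty": -0.069, "tz": 0, "rx": 0, "ry": 0, "rz": 0, "gripper": 1}, {"tx": 0.08, "ty": -0.069, "tz": 0, "rx": 0, "ry": 0, "rz": 0, "gripper": 1}, {"tx": 0.08, "ty": -0.069, "tz": 0, "rx": 0, "ry": 0, "rz": 0, "gripper": 1}, {"tx": 0.08, "ty": -0.069, "tz": 0, "rx": 0, "ry": 0, "rz": 0, "gripper": 1}, {"tx": 0.08, "ty": -0.069, "tz": 0, "rx": 0, "ry": 0, "rz": 0, "gripper": 1}, {"tx": 0.08, "ty": -0.069, "tz": 0, "rx": 0, "ry": 0, "rz": 0, "gripper": 1}, {"tx": 0.08, "ty": -0.069, "tz": 0, "rx": 0, "ry": 0, "rz": 0, "gripper": 1}, {"tx": 0.08, "ty": -0.069, "tz": 0, "rx": 0, "ry": 0, "rz": 0, "gripper": 1}, {"tx": 0.08, "ty": -0.069, "tz": 0, "rx": 0, "ry": 0, "rz": 0, "gripper": 1}, {"tx": 0.08, "ty": -0.069, "tz": 0, "rx": 0, "ry": 0, "rz": 0, "gripper": 1}])

```text
time_s: 1.6
ee_pos: [491.2, -50.8, 213.7]
ee_rot: [180.0, 0.0, 15.1]
force: [1.3, -0.4, 0.3]
gripper_width: 0.6
gripper_force: 0.0
```

Request:
send_rows(motion=[{"tx": 0.08, "ty": -0.067, "tz": 0, "rx": 0, "ry": 0, "rz": 0, "gripper": 1}, {"tx": 0.05, "ty": -0.042, "tz": 0, "rx": 0, "ry": 0, "rz": 0, "gripper": 1}, {"tx": 0.028, "ty": -0.024, "tz": 0, "rx": 0, "ry": 0, "rz": 0, "gripper": 1}, {"tx": 0, "ty": 0, "tz": 0, "rx": 0, "ry": 0, "rz": 0, "gripper": 1}, {"tx": 0, "ty": 0, "tz": 0, "rx": 0, "ry": 0, "rz": 0, "gripper": 1}])

```text
time_s: 2.22
ee_pos: [548.8, 31.4, 213.9]
ee_rot: [180.0, 0.1, 15.1]
force: [-0.4, -0.6, 0.4]
gripper_width: 0.1
gripper_force: 0.0
```

```bash
python3 - <<'E'
from h import *
from scipy.spatial.transform import Rotation as Ro
s=env.state();g=env.grab_frame("wrist");f=g["frame"]
T=np.eye(4);T[:3,:3]=Ro.from_euler("xyz",s["ee_rot"],degrees=True).as_matrix();T[:3,3]=s["ee_pos"]
C=T@np.array(g["T_tool_cam"])
print(s["ee_pos"],s["ee_rot"],s["force"])
pc=np.linalg.inv(C)@[550,33,146,1]; uv=K(g)@pc[:3]; uv=uv[:2]/uv[2]; print("expected",uv,C[:3,3])
hsv=cv2.cvtColor(f,cv2.COLOR_RGB2HSV); m=((hsv[...,1]>140)&(hsv[...,2]>100)).astype(np.uint8)
k,l,st,c=cv2.connectedComponentsWithStats(m)
for i in range(1,k):
    if st[i][4]>150:
        d=C[:3,:3]@np.linalg.inv(K(g))@[*c[i],1]; print(st[i],c[i],C[:3,3]+d*(146-C[2,3])/d[2])
cv2.circle(f,tuple(int(x) for x in uv),4,(255,0,0),1)
cv2.imwrite("pics/w1.png",f[:,:,::-1])
E
```

```text
[548.82189043  31.3929801  213.86552207] [1.79974969e+02 5.40471638e-02 1.50645634e+01] [-0.37004252 -0.57625696  0.37061545]
expected [318.68158294 244.99910626] [616.1422414   48.58268182 383.87106775]
[  95   67   57   97 3220] [125.22639752 116.69223602] [594.34798507 157.82399241 146.        ]
[ 198  115   47   39 1030] [219.18349515 137.90873786] [596.67954404 104.29742151 146.        ]
[ 298  217   47   49 1429] [321.25682295 236.51364591] [555.57483356  32.8710668  146.        ]
[   0  233   49   68 1639] [ 29.04758999 264.95363026] [491.16359054 202.35537546 146.        ]
[ 539  264   86   37 2212] [584.23327306 284.63471971] [ 568.26349641 -134.01767753  146.        ]
[304 284   7  73 362] [306.55524862 321.08563536] [499.05649985  27.44105916 146.        ]
[335 285   6  72 355] [337.87605634 320.10985915] [504.92304473   8.25908209 146.        ]
[563 339  38  18 366] [584.94262295 346.03551913] [ 528.98290795 -152.03777995  146.        ]
[121 350  22  14 173] [133.67630058 355.8150289 ] [445.58982331 130.58218005 146.        ]
[  41  363  426   30 8500] [263.122      381.99529412] [448.60452802  44.29459072 146.        ]
```

View pics/w1.png

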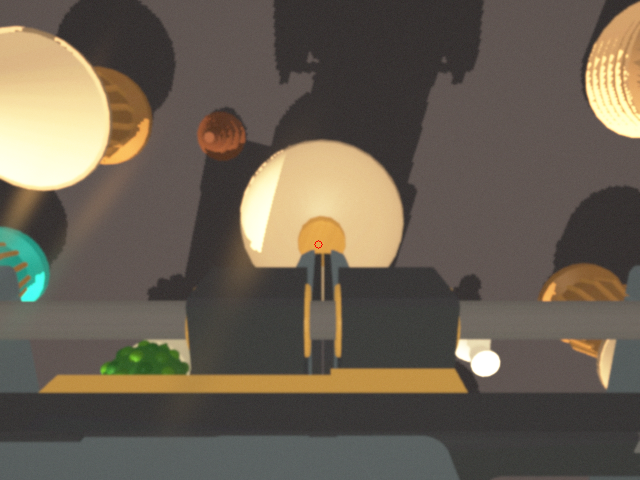

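The wrist view shows the cap circle centred near (321.5,240.5), partly behind the fingers. That gives about (553,32), and averaged with the top view about (551.7,32.7). I'll shift 3 mm and descend to just above the cap.

Request:
send_rows(motion=[{"tx": 0.006, "ty": -0.001, "tz": 0.02, "rx": 0, "ry": 0, "rz": 0, "gripper": 1}, {"tx": 0, "ty": 0, "tz": 0.03, "rx": 0, "ry": 0, "rz": 0, "gripper": 1}, {"tx": 0, "ty": 0, "tz": 0.03, "rx": 0, "ry": 0, "rz": 0, "gripper": 1}, {"tx": 0, "ty": 0, "tz": 0.024, "rx": 0, "ry": 0, "rz": 0, "gripper": 1}, {"tx": 0, "ty": 0, "tz": 0.012, "rx": 0, "ry": 0, "rz": 0, "gripper": 1}, {"tx": 0, "ty": 0, "tz": 0, "rx": 0, "ry": 0, "rz": 0, "gripper": 1}, {"tx": 0, "ty": 0, "tz": 0, "rx": 0, "ry": 0, "rz": 0, "gripper": 1}])

```text
time_s: 3.15
ee_pos: [552.8, 33.7, 156.4]
ee_rot: [180.0, -0.1, 15.1]
force: [-0.0, 0.7, 0.3]
gripper_width: 0.8
gripper_force: 0.0
```

```bash
python3 - <<'E'
from h import *
s=env.state();print(s["ee_pos"],s["force"])
g=env.grab_frame("side");u,v=329,225
w=env.grab_frame("wrist")["frame"][140:380,170:470]
c=cv2.resize(g["frame"][v-50:v+50,u-50:u+50],(400,400),interpolation=cv2.INTER_CUBIC)
cv2.imwrite("pics/s2.png",np.hstack([c,cv2.resize(w,(400,400))])[:,:,::-1])
E
```

```text
[552.76348163  33.71540829 156.40856238] [-0.00089236  0.66628677  0.25881216]
```

View pics/s2.png

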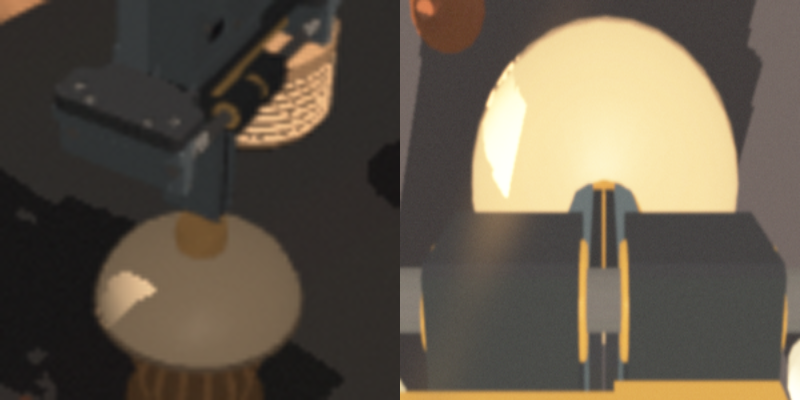

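The fingertip is right over the cap, in the side crop at (213,215) against the cap at (202,232), and centred in the wrist crop. Nothing is touching yet. Next is the first gentle press.

Request:
send_rows(motion=[{"tx": 0, "ty": 0, "tz": 0.01, "rx": 0, "ry": 0, "rz": 0, "gripper": 1}, {"tx": 0, "ty": 0, "tz": 0.008, "rx": 0, "ry": 0, "rz": 0, "gripper": 1}, {"tx": 0, "ty": 0, "tz": 0.004, "rx": 0, "ry": 0, "rz": 0, "gripper": 1}, {"tx": 0, "ty": 0, "tz": 0.004, "rx": 0, "ry": 0, "rz": 0, "gripper": 1}, {"tx": 0, "ty": 0, "tz": 0.002, "rx": 0, "ry": 0, "rz": 0, "gripper": 1}, {"tx": 0, "ty": 0, "tz": 0, "rx": 0, "ry": 0, "rz": 0, "gripper": 1}])

```text
time_s: 4.0
ee_pos: [552.2, 33.7, 142.0]
ee_rot: [180.0, 0.0, 15.1]
force: [-1.0, -0.3, 3.0]
gripper_width: 0.7
gripper_force: 1.3
```

3.0 N means it is probably pressed. I'll add 1.5 mm to be sure, then release fully.

Request:
send_rows(motion=[{"tx": 0, "ty": 0, "tz": 0.003, "rx": 0, "ry": 0, "rz": 0, "gripper": 1}, {"tx": 0, "ty": 0, "tz": 0, "rx": 0, "ry": 0, "rz": 0, "gripper": 1}])

```text
time_s: 4.25
ee_pos: [552.2, 33.7, 140.5]
ee_rot: [180.0, 0.0, 15.1]
force: [-1.3, -0.0, 1.9]
gripper_width: 0.6
gripper_force: 1.6
```

```bash
python3 - <<'E'
from h import *
F=[]
for i in range(3):
    s=env.state();F.append(np.r_[s["force"],s["ee_pos"]]);g=env.grab_frame("side")
print(np.round(F,2))
cv2.imwrite("pics/s3.png",cv2.resize(g["frame"][170:300,265:395],(520,520),interpolation=cv2.INTER_CUBIC)[:,:,::-1])
E
```

```text
[[-1.3300e+00 -4.0000e-02  1.9200e+00  5.5222e+02  3.3650e+01  1.4046e+02]
 [-1.6100e+00 -3.0000e-01  3.6000e+00  5.5220e+02  3.3680e+01  1.4048e+02]
 [-1.9700e+00 -9.0000e-01  3.7600e+00  5.5220e+02  3.3660e+01  1.4049e+02]]
```

View pics/s3.png

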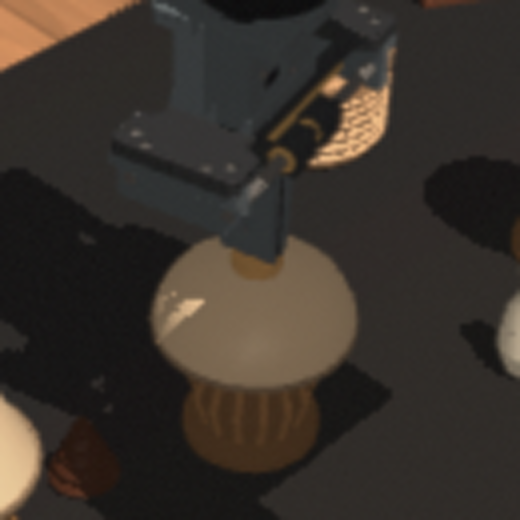

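The cap is visibly down at (258,265), at about 3.7 N. Now I'll lift clear, pause, and press again to the same depth.

Request:
send_rows(motion=[{"tx": 0, "ty": 0, "tz": -0.011, "rx": 0, "ry": 0, "rz": 0, "gripper": 1}, {"tx": 0, "ty": 0, "tz": -0.02, "rx": 0, "ry": 0, "rz": 0, "gripper": 1}, {"tx": 0, "ty": 0, "tz": 0, "rx": 0, "ry": 0, "rz": 0, "gripper": 1}, {"tx": 0, "ty": 0, "tz": 0, "rx": 0, "ry": 0, "rz": 0, "gripper": 1}, {"tx": 0, "ty": 0, "tz": 0, "rx": 0, "ry": 0, "rz": 0, "gripper": 1}, {"tx": 0, "ty": 0, "tz": 0, "rx": 0, "ry": 0, "rz": 0, "gripper": 1}])

```text
time_s: 5.15
ee_pos: [552.2, 33.7, 155.7]
ee_rot: [-180.0, 0.0, 15.1]
force: [-0.2, 0.1, 0.4]
gripper_width: 0.4
gripper_force: 0.0
```

```bash
python3 - <<'E'
from h import *
s=env.state();print(s["force"],s["ee_pos"])
g=env.grab_frame("side")
cv2.imwrite("pics/s4.png",cv2.resize(g["frame"][170:300,265:395],(520,520),interpolation=cv2.INTER_CUBIC)[:,:,::-1])
E
```

```text
[-0.2179495   0.06366526  0.43380053] [552.20568487  33.65683029 155.68823417]
```

View pics/s4.png

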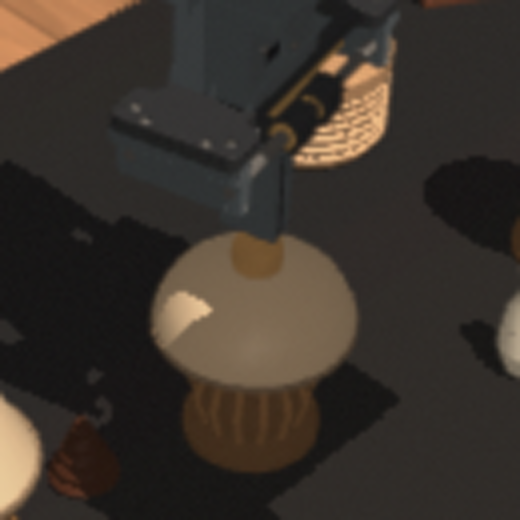

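The cap is up again at (257,255), the lamp hasn't moved and the fingertip is clear. Next is the second press, which I'll hold.

Request:
send_rows(motion=[{"tx": 0, "ty": 0, "tz": 0.014, "rx": 0, "ry": 0, "rz": 0, "gripper": 1}, {"tx": 0, "ty": 0, "tz": 0.007, "rx": 0, "ry": 0, "rz": 0, "gripper": 1}, {"tx": 0, "ty": 0, "tz": 0.005, "rx": 0, "ry": 0, "rz": 0, "gripper": 1}, {"tx": 0, "ty": 0, "tz": 0.004, "rx": 0, "ry": 0, "rz": 0, "gripper": 1}, {"tx": 0, "ty": 0, "tz": 0.001, "rx": 0, "ry": 0, "rz": 0, "gripper": 1}, {"tx": 0, "ty": 0, "tz": 0, "rx": 0, "ry": 0, "rz": 0, "gripper": 1}, {"tx": 0, "ty": 0, "tz": 0, "rx": 0, "ry": 0, "rz": 0, "gripper": 1}, {"tx": 0, "ty": 0, "tz": 0, "rx": 0, "ry": 0, "rz": 0, "gripper": 1}, {"tx": 0, "ty": 0, "tz": 0, "rx": 0, "ry": 0, "rz": 0, "gripper": 1}, {"tx": 0, "ty": 0, "tz": 0, "rx": 0, "ry": 0, "rz": 0, "gripper": 1}, {"tx": 0, "ty": 0, "tz": 0, "rx": 0, "ry": 0, "rz": 0, "gripper": 1}, {"tx": 0, "ty": 0, "tz": 0, "rx": 0, "ry": 0, "rz": 0, "gripper": 1}])

```text
time_s: 6.7
ee_pos: [552.3, 33.6, 140.4]
ee_rot: [180.0, 0.0, 15.1]
force: [-3.1, -0.2, 2.4]
gripper_width: 0.4
gripper_force: 1.6
```

Request:
send_rows(motion=[{"tx": 0, "ty": 0, "tz": 0, "rx": 0, "ry": 0, "rz": 0, "gripper": 1}, {"tx": 0, "ty": 0, "tz": 0, "rx": 0, "ry": 0, "rz": 0, "gripper": 1}, {"tx": 0, "ty": 0, "tz": 0, "rx": 0, "ry": 0, "rz": 0, "gripper": 1}, {"tx": 0, "ty": 0, "tz": 0, "rx": 0, "ry": 0, "rz": 0, "gripper": 1}, {"tx": 0, "ty": 0, "tz": 0, "rx": 0, "ry": 0, "rz": 0, "gripper": 1}, {"tx": 0, "ty": 0, "tz": 0, "rx": 0, "ry": 0, "rz": 0, "gripper": 1}, {"tx": 0, "ty": 0, "tz": 0, "rx": 0, "ry": 0, "rz": 0, "gripper": 1}, {"tx": 0, "ty": 0, "tz": 0, "rx": 0, "ry": 0, "rz": 0, "gripper": 1}, {"tx": 0, "ty": 0, "tz": 0, "rx": 0, "ry": 0, "rz": 0, "gripper": 1}, {"tx": 0, "ty": 0, "tz": 0, "rx": 0, "ry": 0, "rz": 0, "gripper": 1}, {"tx": 0, "ty": 0, "tz": 0, "rx": 0, "ry": 0, "rz": 0, "gripper": 1}])

```text
time_s: 8.07
ee_pos: [552.4, 33.7, 140.4]
ee_rot: [180.0, -0.0, 15.1]
force: [-2.9, 0.6, 3.7]
gripper_width: 0.6
gripper_force: 1.6
```

It has been held for about 2.3 s. Letting go and drawing straight up.

Request:
send_rows(motion=[{"tx": 0, "ty": 0, "tz": -0.01, "rx": 0, "ry": 0, "rz": 0, "gripper": 1}, {"tx": 0, "ty": 0, "tz": -0.03, "rx": 0, "ry": 0, "rz": 0, "gripper": 1}, {"tx": 0, "ty": 0, "tz": -0.06, "rx": 0, "ry": 0, "rz": 0, "gripper": 1}, {"tx": 0, "ty": 0, "tz": -0.08, "rx": 0, "ry": 0, "rz": 0, "gripper": 1}, {"tx": 0, "ty": 0, "tz": -0.08, "rx": 0, "ry": 0, "rz": 0, "gripper": 1}, {"tx": 0, "ty": 0, "tz": -0.05, "rx": 0, "ry": 0, "rz": 0, "gripper": 1}, {"tx": 0, "ty": 0, "tz": 0, "rx": 0, "ry": 0, "rz": 0, "gripper": 1}, {"tx": 0, "ty": 0, "tz": 0, "rx": 0, "ry": 0, "rz": 0, "gripper": 1}])

```text
time_s: 9.07
ee_pos: [551.9, 33.6, 294.5]
ee_rot: [-180.0, 0.1, 15.1]
force: [-0.4, 0.4, 0.3]
gripper_width: 0.4
gripper_force: 0.0
```

```bash
python3 - <<'E'
from h import *
s=env.state();print(s["time_s"],s["force"],s["ee_pos"])
g=env.grab_frame("side")
cv2.imwrite("pics/s5.png",g["frame"][:,:,::-1])
E
```

```text
9.075 [-0.36774066  0.36877607  0.29234781] [551.90310507  33.64804419 294.51420562]
```

View pics/s5.png

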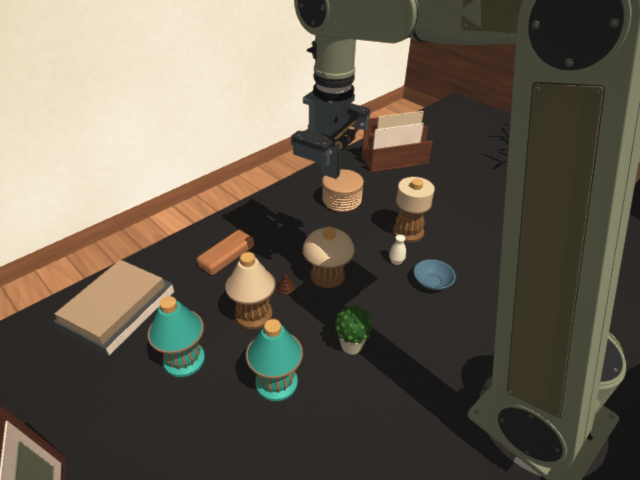

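The lamp stands where it was (329,233), its cap is up, the hand is 148 mm above it and nothing else has moved. Handing in.

```bash
python3 -c "
from workcell import env
print(env.job_done())"
```

```text
the job is handed in; nothing more can be done
None
```

I pressed the dome lamp's cap once and let it come right up, then held it down for about 2.3 s; the hand is now about 15 cm clear, nothing else looks moved, and the job is handed in (no verdict was shown).

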